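# Draw the bottom link bar and load the test jig

### The arm

A 6-joint arm with a two-finger parallel gripper is mounted at the origin on the work surface. World frame = base frame: x ahead of the robot, y to its left, z up, the work surface at z = 0. Lengths are in mm, angles in rad, forces in N, time in s.
With the tool pointing down it reaches from about 400 to 925 mm from the base axis. Payload 12.5 kg.
Tool frame: the origin (TCP) lies at the very end of the fingers, on their centre line; the grasp point (between the pads) lies 19 mm behind it; z points along the fingers, y is the direction in which the jaws open and shut (so a half turn about z gives the same grasp; the last joint's range is limited). The gripper opens to 95 mm and grips with 3 to 60 N. Pads are 20 mm wide; open, the fingers measure 119 mm over their backs; the gripper's body (75 mm by 180 mm) begins 59 mm behind the grasp point.
Start: joints at [-1.264, 0.491, 1.559, -0, 1.092, -0.106], TCP at [250.759, -572.509, 214.661] pointing down, gripper open.
Joint ranges: [-3.1, 3.1], [-0.84, 2.19], [0.05, 2.79], [-1.13, 4.28], [0.06, 2.93], [-2.69, 2.69]. Speed limits (rad/s): [2.22, 2.22, 2.79, 3.14, 3.14, 3.14].

### API

Orientations are given as [roll, pitch, yaw] about the fixed x, y, z axes, in that order (R = Rz(yaw) Ry(pitch) Rx(roll)).
In Python, from cell import env gives the robot as it stands.
- The arm moves only by the shell command python3 -m pendant 'ROWS'. ROWS is JSON, a list that holds one entry, the list of rows, each a list of 5 numbers: the opening, from 0 (shut) to 1 (fully open), then the shift along the tool's x, y, z in m, then the turn about the tool's z in rad. A call has exactly 8 rows; each row is the pose to reach, as a shift and turn from the pose commanded when the call began, along the tool's axes at that moment; what a row does not reach only later rows make up. A row lasts 1/10 s, in which the tool goes at most 50 mm and 8.59 degrees, less where a joint would pass 70% of its speed; a pose out of reach is approached as far as the arm can. A call with a gripper value outside its range is refused whole. The fingers move at their own pace and stop on an object; the grip force is fixed at half the most. Time passes only in rows, so rows that repeat a pose let the fingers close, or fill a call up. It gives the time, the measured TCP pose, the force and the opening at its end, in the units of the state.
- env.state(): the state, without advancing time (a new reading comes with each control period).
- env.read_camera(name): name is "scene" or "top"; returns a dict with "image" (420x560x3 uint8, blue, green, red), "range_z" (420x560 float32, mm along the optical axis (not along the pixel's ray), 0 where there is no reading), "fx", "fy", "cx", "cy" (pixels), "dist" ([k1, k2, p1, p2, k3] as OpenCV has them; the pictures are not rectified), "rvec" (rotation vector, rad) and "tvec" (3), from world to camera coordinates, as OpenCV has them. Camera axes: x right, y down, z forward; pixel columns grow to the right and rows downward; lengths in mm; the calibration is good to about 2 mm. A picture is of the moment at which its call begins.
- env.job_done(): hands the job in, once; it reports no verdict.
The state is a dict: "t": time; "joints": joint angles; "qvel": joint speeds; "tau": joint torques, N m; "eef_pos": TCP position; "tcp_rot": TCP orientation; "ft_force": force on the tool from outside, world axes, zero at the start; "moment": the same for the moment, N m; "opening": opening from 0.0 (shut) to 1.0 (fully open).
Only numpy, scipy, OpenCV 4.12 (cv2) and the standard library are available. Lean on these libraries where they do the work, as an engineer would, in place of code of your own. Each camera call takes 0.05 s, during which the arm holds its last target. There are 200 camera calls.

### The job

Draw the bottom link bar out through the mouth of the magazine, leaving the four bars above it in the magazine, and lay it flat on the bed of the test jig between the ribs, fully home against the end stop. Do not drop it, do not ram it into the jig, and leave the other things on the bench where they are.

Things in the scene. Friction and masses are not known exactly. Their poses are not given: they have to be found in the camera images.
- chute: Gravity magazine, fixed, with a flat stack of five identical link bars lying along x on a deck 45 mm above the table. Origin on the table under the stack's centre; +x from the mouth into the magazine, z up. Well 114 x 48 mm inside four steel corner angles, 58 mm wide over all, top 137 mm above the table; outer front face at x = -62 mm. Base plate 130 x 110 x 10. Bars drop one thickness when the bottom one is out.
- chute_mouth (a point): Middle of the mouth's lower edge on the magazine's outer front face, at deck height (45 mm); axes as the magazine. The mouth is 16 mm high: only the bottom bar passes, towards -x. From here a rail 30 mm wide, level with the deck, runs 138 mm to -x, narrower than the bars so fingers reach down past both long sides of a bar; no side guides; a foot under the rail's last 16 mm.
- link1_centre (a point): The bottom bar, the one to take: plain aluminium link bar, 110 x 44 x 12 mm, 0.15 kg, two dark bolt holes (looks only); point at its centre, x along its length, z through its thickness (lies flat). At the start it sticks 28 to 36 mm out of the mouth and carries the other four (0.6 kg): drawing it takes a steady pull of roughly 3 to 10 N.
- jig: Test jig, fixed: a narrow black bed ending at a steel end stop, a grey meter head behind it. Origin on the table; +x along the bed to the stop, z up. Bed 30 mm wide, top 45 mm above the table, x = -166 to -44 mm; head x = -35 to +45 mm, 90 wide, 87 mm tall. Base plate 10 mm high, 100 wide.
- jig_stop (a point): Middle of the end stop's face, at bed height (45 mm above the table); the stop is rigid steel, 60 mm wide, 30 mm high above the bed; axes as the jig.
- jig_seat (a point): Where a bar's centre lies when it is flat on the jig's bed, between the ribs, touching the stop (55 mm from the stop face, 51 mm above the table); x towards the stop. Either end may meet the stop. Two pairs of ribs, 9 mm high, 48 mm apart inside, 58 over all, at 29 to 55 mm on the +x side and 48 to 62 mm on the -x side of this point; between them the fingers are free.
- link2_centre (a point): Bar of the stack, second from the bottom; same as the bottom one. Stays in the magazine.
- link3_centre (a point): Bar of the stack, third; same as the bottom one. Stays in the magazine.
- link4_centre (a point): Bar of the stack, fourth; same as the bottom one. Stays in the magazine.
- link5_centre (a point): Bar of the stack, top one; same as the bottom one. Stays in the magazine.
- lug: Bystander: bare aluminium terminal lug, 46 x 30 x 36, in mm; origin on its underside, leave alone.
- bolt: Bystander: dark steel bolt standing on its head, 22 across, 34 tall, in mm; origin on its underside, leave alone.
- plate: Bystander: brown fibre plate, 60 x 40 x 6 (lying flat), in mm; origin on its underside, leave alone.
- arc_stack: Bystander: red-framed arc chute with steel fins, 58 x 42 x 64 tall, in mm; origin on its underside, leave alone.
- driver: Bystander: screwdriver lying flat along its x axis, 200 mm long, 26 mm high; leave alone.
- washer: Bystander: flat steel washer, 36 across, 5 thick, in mm; origin on its underside, leave alone.
- cup: Bystander: small grey bowl, 76 across, 45 tall, in mm; origin on its underside, leave alone.
There are look-alikes about, which are no part of the job. What is shaped like the part that bears link5_centre but blue or green is not meant.

How it is judged:
By the outcome, as a careful person would: the job done as asked, in the order asked, and still so for the second after the job is handed in, with the robot touching nothing.
It also fails if it takes over 48 s, if anything falls off the work surface, if the arm or the gripper's body presses on something with over 40 N, if the wrist force passes 120 N, or if a joint passes its speed limit or range.

## Working session

There is one attempt and no reset: what is moved stays moved. The work goes in short steps, Python scripts to look and compute and a shell command to move; the robot and the scene stay as the last step left them, time stands still between calls to the robot, and variables do not carry over. Pictures are saved under pics/ and viewed, about 8 in all and at most 12, crops included, and the job is handed in when it is done.

```bash
mkdir -p pics; ls; cat > h.py <<'E'
import numpy as np, cv2
from cell import env
def cam(n):
    c=env.read_camera(n); c['K']=np.array([[c['fx'],0,c['cx']],[0,c['fy'],c['cy']],[0,0,1.]]); c['D']=np.array(c['dist'],float)
    c['R']=cv2.Rodrigues(np.array(c['rvec'],float))[0]; c['t']=np.array(c['tvec'],float).ravel(); return c
def cloud(c):
    h,w=c['range_z'].shape
    uv=np.stack(np.meshgrid(np.arange(w),np.arange(h)),-1).reshape(-1,1,2).astype(np.float64)
    n=cv2.undistortPoints(uv,c['K'],c['D']).reshape(-1,2)
    z=c['range_z'].reshape(-1,1).astype(float)
    P=(np.c_[n,np.ones(len(n))]*z-c['t'])@c['R']
    P[z[:,0]==0]=np.nan
    return P.reshape(h,w,3)
def proj(c,P): return cv2.projectPoints(np.array(P,float).reshape(-1,3),np.array(c['rvec'],float),c['t'],c['K'],c['D'])[0].reshape(-1,2)
E
python3 - <<'E'
from h import *
for n in('top','scene'):
    c=cam(n); cv2.imwrite(f'pics/{n}0.png',c['image']); np.save(f'pics/{n}0.npy',cloud(c))
    print(n,-c['R'].T@c['t'],c['fx'])
print(env.state())
E
```

```text
pics
top [ 371.70888279   15.8214919  1377.17468477] 509.4035594585973
scene [1202.8331115   417.08750224  679.87053998] 389.79674479020423
{'t': 0.1, 'joints': array([-1.26357525e+00,  4.91503193e-01,  1.55940430e+00, -3.37477612e-05,
        1.09168831e+00, -1.05625548e-01]), 'qvel': array([ 0.00026203, -0.00137791,  0.00093452,  0.00030452,  0.00038852,
        0.00022294]), 'tau': array([ 2.85730915e-03, -6.13623190e+01, -2.58605361e+01,  6.94219116e-02,
        4.69951797e-02, -5.40285077e-05]), 'eef_pos': array([ 250.69320762, -572.27844947,  214.1123111 ]), 'tcp_rot': array([-3.14059193e+00, -7.59964232e-05,  4.12862159e-01]), 'ft_force': array([ 0.34460007,  0.4526953 , -0.49986529]), 'moment': array([-0.02888382,  0.02331372, -0.0194179 ]), 'opening': 1.0025175604840209}
```

View pics/top0.png

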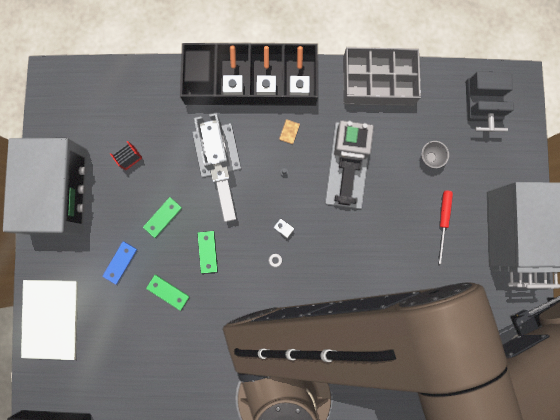

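View pics/scene0.png

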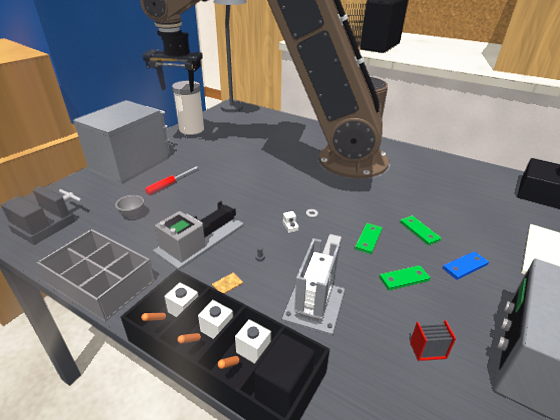

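The top view shows the magazine at about (213,145) px, its rail running down to (230,220), and the jig at about (348,165) with the bed pointing down. Next I measure both.

```bash
python3 - <<'E'
from h import *
P=np.load('pics/top0.npy'); S=np.load('pics/scene0.npy')
def sel(box,z0,z1,A=P):
    u0,v0,u1,v1=box; Q=A[v0:v1,u0:u1].reshape(-1,3); return Q[(Q[:,2]>z0)&(Q[:,2]<z1)]
def rect(Q,n):
    r=cv2.minAreaRect(Q[:,:2].astype(np.float32)); print(n,len(Q),np.round(r[0],1),np.round(r[1],1),round(r[2],2),'zmed',np.round(np.median(Q[:,2]),1))
    return r
ch=(185,105,250,230); jg=(318,115,380,215)
for n,b,z0,z1 in [('ch top',ch,96,112),('ch corner',ch,128,145),('rail+bar',ch,38,64),('bar',ch,53,64),('rail',ch,38,50),('chbase',ch,5,16),
  ('jhead',jg,78,95),('jbed',jg,38,50),('jribs',jg,50,60),('jstop',jg,65,78),('jbase',jg,5,16)]:
    Q=sel(b,z0,z1)
    if len(Q)>5: rect(Q,n)
for b in (ch,jg):
    print(np.histogram(sel(b,3,150)[:,2],bins=np.arange(0,150,6)))
a=cv2.imread('pics/top0.png')
o=np.hstack([cv2.resize(a[105:230,180:260],None,fx=4.6,fy=4.6,interpolation=2),cv2.resize(a[105:230,310:390],None,fx=4.6,fy=4.6,interpolation=2)])
cv2.imwrite('pics/crop.png',o)
E
```

```text
ch top 745 [666.1 186.3] [121.4  56.3] 12.37 zmed 104.6
ch corner 290 [668.  189.2] [124.8  59.5] 13.45 zmed 135.7
rail+bar 759 [600.4 172.4] [260.6  59.1] 13.42 zmed 46.4
bar 210 [635.1 179.5] [177.  56.] 13.39 zmed 56.5
rail 501 [595.2 171.1] [250.   59.1] 13.42 zmed 44.7
chbase 876 [622.8 186.6] [345.  177.8] 0.85 zmed 9.1
jhead 967 [ 683.7 -180.2] [88.8 88.8] 82.91 zmed 85.4
jbed 650 [ 621.2 -168.2] [ 82.5 203.3] 81.84 zmed 44.7
jribs 105 [ 616.  -168.8] [ 84.  185.7] 82.19 zmed 53.2
jstop 130 [ 680.4 -178.7] [86.1 81.8] 81.93 zmed 73.5
jbase 1172 [ 632.1 -175.2] [169.2 277. ] 89.92 zmed 9.4
(array([661, 559, 196,   1,   1,   1,  84, 374, 121, 162,  30,  12,  14,
        26,  24,  18, 131, 534,  92,  27,  26,  40, 192,  65]), array([  0,   6,  12,  18,  24,  30,  36,  42,  48,  54,  60,  66,  72,
        78,  84,  90,  96, 102, 108, 114, 120, 126, 132, 138, 144]))
(array([496, 811, 235,  24,  18,  28, 111, 489, 128,  37,  26,  38,  88,
       306, 604,  61,  20,   0,   0,   0,   0,   0,   0,   0]), array([  0,   6,  12,  18,  24,  30,  36,  42,  48,  54,  60,  66,  72,
        78,  84,  90,  96, 102, 108, 114, 120, 126, 132, 138, 144]))
```

View pics/crop.png

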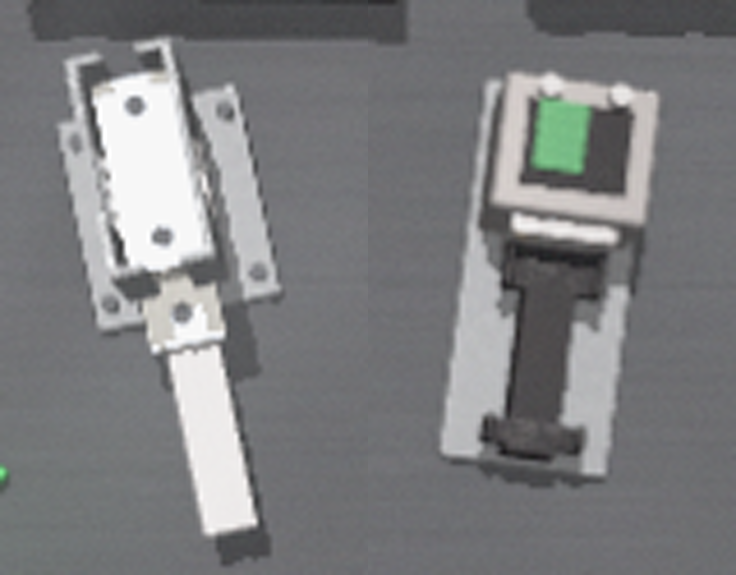

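The crop shows the bar protruding about 30 mm and two rib pairs on the jig's black bed. I'll refine both in local frames.

```bash
python3 - <<'E'
from h import *
def loc(P,o,y,zr,xr,yr):
    Q=P.reshape(-1,3); Q=Q[np.isfinite(Q[:,0])]; d=Q[:,:2]-o; c,s=np.cos(y),np.sin(y)
    L=np.c_[d@[c,s],d@[-s,c],Q[:,2]]
    m=(L[:,2]>zr[0])&(L[:,2]<zr[1])&(L[:,0]>xr[0])&(L[:,0]<xr[1])&(L[:,1]>yr[0])&(L[:,1]<yr[1]); return L[m]
def rep(n,L):
    if len(L)<8: print(n,len(L));return
    p=np.percentile(L,[1,5,50,95,99],axis=0).T
    # midline slope via binned y midrange along x
    b=np.linspace(L[:,0].min(),L[:,0].max(),9); mx=[];my=[]
    for i in range(8):
        q=L[(L[:,0]>=b[i])&(L[:,0]<b[i+1]),1]
        if len(q)>4: mx.append((b[i]+b[i+1])/2); my.append((q.min()+q.max())/2)
    f=np.polyfit(mx,my,1) if len(mx)>2 else [0,0]
    print(n,len(L),'x',np.round([L[:,0].min(),*p[0],L[:,0].max()],1),'y',np.round(p[1][[0,2,4]],1),'z',np.round(p[2][2],1),'slope°',round(np.degrees(f[0]),2),'mid',np.round(my,1))
C=(np.array([668,189.2]),np.radians(13.42)); J=(np.array([678.7,-179.5]),np.radians(-7.9))
for n in('top','scene'):
    P=np.load(f'pics/{n}0.npy'); print(n)
    rep('corners',loc(P,*C,(131,142),(-80,80),(-40,40)))
    rep('topbar',loc(P,*C,(100,110),(-56,56),(-24,24)))
    rep('rail',loc(P,*C,(41,49),(-210,-100),(-25,25)))
    rep('bar1',loc(P,*C,(53,61),(-110,-64),(-35,35)))
    rep('head',loc(P,*J,(83,90),(-60,60),(-55,55)))
    rep('stop',loc(P,*J,(71,78),(-55,-33),(-40,40)))
    rep('bed',loc(P,*J,(41,48),(-145,-75),(-28,28)))
    rep('ribF',loc(P,*J,(50,58),(-175,-120),(-40,40)))
    rep('ribN',loc(P,*J,(50,58),(-90,-48),(-40,40)))
    rep('jbase',loc(P,*J,(6,13),(-190,60),(-70,70)))
E
```

```text
top
corners 263 x [-62.2 -61.8 -60.4   2.6  59.5  61.3  62.4] y [-29.7 -11.1  28.9] z 135.9 slope° -0.03 mid [-0.5 -0.5 -0.4 -0.5 -0.5 -0.2 -0.7 -0.5]
topbar 648 x [-55.5 -53.7 -46.9  -0.1  49.   53.4  55.9] y [-22.   -0.6  21.1] z 104.6 slope° -0.03 mid [ 1.1  0.7 -1.  -0.4 -0.5 -0.9  0.7  1. ]
rail 354 x [-200.  -199.1 -195.  -150.  -105.5 -101.8 -100. ] y [-14.6   0.4  15.2] z 44.9 slope° -0.42 mid [ 0.5  0.4  0.2  0.5  0.3  0.1 -0.1 -0.1]
bar1 148 x [-91.5 -91.  -90.3 -78.4 -66.1 -64.5 -64.5] y [-21.3   0.4  21.7] z 56.3 slope° 1.6 mid [ 0.8  0.   0.3 -0.   0.5  0.8 -0.9  2.3]
head 722 x [-29.2 -27.8 -24.4   8.4  42.3  46.3  48.9] y [-42.4   0.2  42.1] z 85.9 slope° -0.1 mid [-0.1 -1.5  0.5  0.4  0.4  0.2  0.  -1.2]
stop 39 x [-39.5 -39.3 -38.7 -36.4 -33.3 -33.2 -33.2] y [-25.8  -4.8  25.3] z 74.6 slope° 4.15 mid [ -6.8   7.7 -14.   -2.1]
bed 247 x [-144.9 -144.2 -142.3 -109.7  -77.9  -75.4  -75.1] y [-18.1  -2.3  13.9] z 44.8 slope° 1.69 mid [-3.3 -1.8 -2.3 -1.8 -1.5 -0.4 -1.4 -1.4]
ribF 32 x [-156.4 -156.3 -155.5 -149.6 -124.7 -120.6 -120.4] y [-31.2   1.   27.4] z 51.5 slope° 
[... 790 characters left out ...]
7.1  50. ] y [-36.8   8.5  48.2] z 85.1 slope° 0.39 mid [4.4 6.6 5.6 5.6 5.5 5.2 7.  5.1]
stop 22 x [-39.9 -39.8 -39.7 -38.5 -36.3 -35.8 -35.6] y [-26.7   6.3  34.1] z 73.9 slope° 0.0 mid [0.7]
bed 196 x [-144.9 -144.4 -143.1 -109.7  -79.6  -76.6  -75.1] y [-22.1   3.8  19.4] z 43.9 slope° 1.34 mid [-0.1  4.1  4.2  3.8  4.7  3.4  3.4  3.1]
ribF 18 x [-156.4 -156.2 -155.3 -148.8 -142.3 -142.2 -142.2] y [-26.2 -20.3  33.8] z 52.3 slope° 0.0 mid []
ribN 17 x [-66.  -65.8 -65.3 -60.2 -48.8 -48.6 -48.5] y [-25.5  28.1  34.1] z 52.3 slope° 0.0 mid []
jbase 701 x [-165.2 -161.1 -152.7  -63.5   57.    59.5   59.9] y [-40.2  36.9  55. ] z 9.1 slope° -2.24 mid [35.7 35.  35.1 35.2 36.8 50.5 50.3  4.7]
```

```bash
cat > fit.py <<'E'
from h import *
from scipy.optimize import minimize
jig=[(-166,-44,-15,15,10,45),(-35,45,-45,45,0,87),(-44,-35,-30,30,10,75)]+[(a,b,s-2.5,s+2.5,36,54) for a,b in((-70,-44),(-161,-147)) for s in(-26.5,26.5)]
def chute(px=-90): return [(-200,-62,-15,15,30,45),(px,px+110,-22,22,45,57),(-55,55,-22,22,57,105),(-65,65,-55,55,0,10)]+[(a,b,c,d,10,137) for a,b in((-62,-57),(57,62)) for c,d in((-29,-15),(15,29))]
def render(c,B,o,y,m):
    v,u=np.nonzero(m); n=cv2.undistortPoints(np.c_[u,v].reshape(-1,1,2).astype(float),c['K'],c['D']).reshape(-1,2)
    d=np.c_[n,np.ones(len(n))]@c['R']; p=-c['R'].T@c['t']
    r=np.array([[np.cos(y),np.sin(y),0],[-np.sin(y),np.cos(y),0],[0,0,1]])
    dl=d@r.T; pl=r@(p-[o[0],o[1],0]); best=-pl[2]/dl[:,2]
    for b in B:
        lo=(np.array(b[::2])-pl)/dl; hi=(np.array(b[1::2])-pl)/dl
        t0=np.minimum(lo,hi).max(1); t1=np.maximum(lo,hi).min(1); best=np.where((t0<t1)&(t0<best),t0,best)
    return best
def fit(c,mk,x0,m,n):
    z=c['range_z'][m]; ok=z>0
    f=lambda x: np.minimum(np.abs(render(c,mk(x),x[:2],x[2]/50,m)-z)[ok],15).mean()
    best=None
    for s in(4,-4):
        r=minimize(f,x0,method='Nelder-Mead',options=dict(initial_simplex=np.vstack([x0]+[np.array(x0)+s*e for e in np.eye(len(x0))]),xatol=.02,fatol=1e-4,maxiter=300))
        if best is None or r.fun<best.fun: best=r
    r=best; print(n,np.round(r.x[:2],2),'yaw°',round(np.degrees(r.x[2]/50),2),np.round(r.x[3:],2),'loss',round(f(x0),2),round(r.fun,3)); return r.x
def box(c,o,y,pts):
    q=proj(c,[[o[0]+a*np.cos(y)-b*np.sin(y),o[1]+a*np.sin(y)+b*np.cos(y),z] for a,b,z in pts]).astype(int)
    m=np.zeros(c['range_z'].shape,bool); (x0,y0),(x1,y1)=q.min(0),q.max(0); m[max(y0,0):y1,max(x0,0):x1]=1; return m
E
python3 - <<'E'
from fit import *
for n in('top','scene'):
    c=cam(n)
    pj=[(a,b,z) for a in(-172,50) for b in(-36,36) for z in(20,90)]
    m=box(c,(678.7,-179.5),-.13,pj)
    B=lambda x:jig+[(-166+0,55,-50+x[3],50+x[3],0,10)]
    fit(c,B,[678.7,-179.5,-.13*50,0],m,n+' jig')
    pc=[(a,b,z) for a in(-205,64) for b in(-32,32) for z in(45,137)]
    m=box(c,(668,189.2),.234,pc)
    fit(c,lambda x:chute(x[3]),[668,189.2,.234*50,-91],m,n+' chute')
E
```

```text
top jig [ 684.35 -181.54] yaw° -7.69 [0.02] loss 4.23 3.169
top chute [668.59 188.59] yaw° 13.03 [-91.13] loss 3.47 3.394
scene jig [ 683.1  -176.35] yaw° -7.76 [-0.52] loss 4.31 2.856
scene chute [668.12 192.08] yaw° 12.78 [-87.5] loss 4.02 3.589
```

Body clearance over the magazine (top at 137 mm) decides the grasp, so I'll measure the gripper's own shape in the scene camera.

```bash
python3 - <<'E'
from h import *
P=np.load('pics/scene0.npy').reshape(-1,3); P=P[np.isfinite(P[:,0])]
t=np.array([250.7,-572.3,214.1]); y=.4129
d=P-t; X=d[:,0]*np.cos(y)+d[:,1]*np.sin(y); Y=-(-d[:,0]*np.sin(y)+d[:,1]*np.cos(y)); H=d[:,2]
m=(abs(X)<130)&(abs(Y)<130)&(H>-10)&(H<260)
for h in range(-10,250,10):
    k=m&(H>=h)&(H<h+10)
    if k.sum(): print(h,k.sum(),'x',np.round(np.percentile(X[k],[0,3,50,97,100])),'y',np.round(np.percentile(Y[k],[0,3,50,97,100])))
a=cv2.imread('pics/scene0.png'); cv2.imwrite('pics/grip.png',cv2.resize(a[0:110,120:230],None,fx=5,fy=5,interpolation=2))
E
```

```text
-10 2 x [11. 11. 11. 12. 12.] y [44. 44. 46. 48. 48.]
0 21 x [-15. -12.   4.  14.  14.] y [-56. -56.  43.  49.  53.]
10 26 x [-9. -8.  9. 13. 15.] y [-59. -59.  43.  49.  49.]
20 25 x [-10.  -7.   7.  16.  16.] y [-60. -59.  43.  50.  50.]
30 32 x [-11.  -7.  11.  16.  17.] y [-61. -61. -51.  53.  54.]
40 33 x [-10.  -8.  10.  15.  16.] y [-63. -62.  43.  53.  56.]
50 32 x [-8. -7.  8. 15. 17.] y [-64. -63.  44.  58.  60.]
60 38 x [-12.  -8.  11.  16.  19.] y [-64. -64.  43.  56.  56.]
70 43 x [-31. -20.  14.  36.  37.] y [-87. -86.  45.  76.  80.]
80 143 x [-31. -27.  29.  38.  42.] y [-87. -86.   1.  75.  81.]
90 166 x [-27. -24.  30.  38.  41.] y [-90. -86. -19.  73.  82.]
100 140 x [-34. -18.  24.  38.  40.] y [-92. -92.  21.  80.  85.]
110 288 x [-36. -25.  24.  37.  41.] y [-94. -94. -24.  81.  87.]
120 150 x [-32. -24.  22.  32.  34.] y [-81. -55.   2.  83.  88.]
130 91 x [-22. -16.  23.  29.  33.] y [-55. -54. -29.  12.  17.]
140 91 x [-22. -12.  22.  27.  30.] y [-56. -55. -24.  13.  16.]
150 89 x [-20. -14.  21.  26.  27.] y [-55. -54. -28.  12.  14.]
160 67 x [-26. -22.  22.  34.  36.] y [-55. -55. -35.  12.  13.]
170 127 x [-37. -28.  31.  39.  40.] y [-55. -55. -35.  13.  30.]
180 102 x [-15. -12.  28.  38.  42.] y [-43. -41. -15.  29.  32.]
190 73 x [-6.  1. 28. 34. 37.] y [-33. -32. -13.  19.  25.]
200 66 x [-1.  7. 33. 41. 43.] y [-43. -42. -15.  24.  28.]
210 97 x [-19.  -2.  33.  41.  44.] y [-42. -41. -18.  23.  28.]
220 110 x [-46. -26.  28.  63.  68.] y [-43. -41. -24.  16.  23.]
230 89 x [-49. -43.  62.  69.  69.] y [-47. -39.  -8.  34.  37.]
240 130 x [-50. -42.  65.  70.  72.] y [-62. -56. -17.  37.  42.]
```

View pics/grip.png

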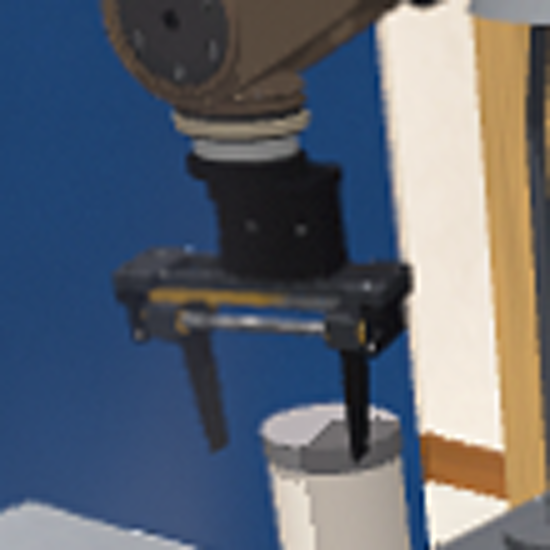

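Measured: the gripper body spans about ±37 mm in tool x and starts about 78 mm above the TCP. So the first pinch on the bar can only overlap its end by a few mm, with the body right at the magazine's front face. After that I'll draw it out and regrip at the middle on the rail.

```bash
cat > go.py <<'E'
from h import *
import sys
F=dict(c=(668.4,190.3,np.radians(12.95)),j=(683.8,-179.0,np.radians(-7.72)))
def rel(f,x,y,z,F=F):
    s=env.state(); p=s['eef_pos']; psi=s['tcp_rot'][2]; o=F[f]
    W=np.array([o[0]+x*np.cos(o[2])-y*np.sin(o[2]),o[1]+x*np.sin(o[2])+y*np.cos(o[2]),z])
    d=W-p; print('W',np.round(W,1),'tool d',np.round([d[0]*np.cos(psi)+d[1]*np.sin(psi),d[0]*np.sin(psi)-d[1]*np.cos(psi),-d[2]],1),'turn',round(psi-o[2],4))
def here():
    s=env.state(); p=s['eef_pos']; psi=s['tcp_rot'][2]
    for f,o in F.items():
        d=p[:2]-o[:2]; print(f,np.round([d@[np.cos(o[2]),np.sin(o[2])],d@[-np.sin(o[2]),np.cos(o[2])],p[2]],2),'dyaw°',round(np.degrees(psi-o[2]),2))
    print('t',round(s['t'],2),'rot',np.round(s['tcp_rot'],4),'f',np.round(s['ft_force'],1),'open',round(s['opening'],3))
if __name__=='__main__':
    here()
    if len(sys.argv)>1: rel(sys.argv[1],*map(float,sys.argv[2:5]))
E
python3 go.py c -125 0 180
```

```text
c [-577.97 -649.68  214.31] dyaw° 10.7
j [-376.3  -447.99  214.31] dyaw° 31.37
t 0.2 rot [-3.141e+00 -1.000e-04  4.128e-01] f [0.6 0.2 0.7] open 1.0
W [546.6 162.3 180. ] tool d [ 565.7 -554.3   34.3] turn 0.1868
```

```bash
python3 -m pendant '[[[1,0.035,-0.034,0,0.01],[1,0.07,-0.069,0,0.02],[1,0.105,-0.103,0,0.04],[1,0.14,-0.138,0,0.06],[1,0.175,-0.172,0,0.08],[1,0.21,-0.207,0,0.1],[1,0.245,-0.241,0,0.12],[1,0.28,-0.276,0,0.14]]]'; python3 go.py c -125 0 180
```

```text
t: 1.0
eef_pos: [396.9, -205.6, 214.8]
tcp_rot: [3.141, -0.0, 0.272]
ft_force: [0.6, -0.8, -0.3]
opening: 1.002
c [-353.34 -324.94  214.76] dyaw° 2.61
j [-280.77  -64.87  214.76] dyaw° 23.28
t 1.0 rot [ 3.1412e+00 -3.0000e-04  2.7160e-01] f [ 0.6 -0.8 -0.3] open 1.002
W [546.6 162.3 180. ] tool d [ 242.9 -314.2   34.8] turn 0.0456
```

```bash
python3 -m pendant '[[[1,0.030,-0.039,0.004,0.01],[1,0.06,-0.078,0.008,0.02],[1,0.09,-0.117,0.012,0.03],[1,0.12,-0.156,0.016,0.04],[1,0.15,-0.195,0.02,0.046],[1,0.182,-0.236,0.024,0.046],[1,0.214,-0.277,0.03,0.046],[1,0.243,-0.314,0.035,0.046]]]'; python3 go.py c -125 0 32
```

```text
t: 1.8
eef_pos: [545.6, 161.1, 179.6]
tcp_rot: [3.141, -0.0, 0.227]
ft_force: [0.4, -0.8, -0.1]
opening: 0.998
c [-126.19   -0.99  179.58] dyaw° 0.06
j [-182.59  318.42  179.58] dyaw° 20.73
t 1.8 rot [ 3.1414e+00 -1.0000e-04  2.2710e-01] f [ 0.4 -0.8 -0.1] open 0.998
W [546.6 162.3  32. ] tool d [  1.2  -1.  147.6] turn 0.0011
```

```bash
python3 -m pendant '[[[1,0.001,-0.001,0.04,0],[1,0.001,-0.001,0.08,0],[1,0.001,-0.001,0.11,0],[1,0.001,-0.001,0.13,0],[1,0.001,-0.001,0.14,0],[1,0.001,-0.001,0.147,0],[1,0.001,-0.001,0.147,0],[1,0.001,-0.001,0.147,0]]]'; python3 go.py c -100 0 32
python3 - <<'E'
from h import *
o=[]
for n,(u,v) in(('top',(220,180)),('scene',(320,270))):
    c=cam(n); o.append(cv2.resize(c['image'][v-70:v+70,u-65:u+65],None,fx=3,fy=3,interpolation=2))
cv2.imwrite('pics/a1.png',np.hstack(o))
E
```

```text
t: 2.6
eef_pos: [546.4, 160.1, 33.6]
tcp_rot: [3.141, -0.001, 0.227]
ft_force: [-0.5, 0.7, 1.3]
opening: 1.0
c [-125.66   -2.13   33.6 ] dyaw° 0.04
j [-181.69  317.54   33.6 ] dyaw° 20.71
t 2.6 rot [ 3.1414e+00 -1.2000e-03  2.2670e-01] f [-0.5  0.7  1.3] open 1.0
W [570.9 167.9  32. ] tool d [25.7 -2.1  1.6] turn 0.0007
```

View pics/a1.png

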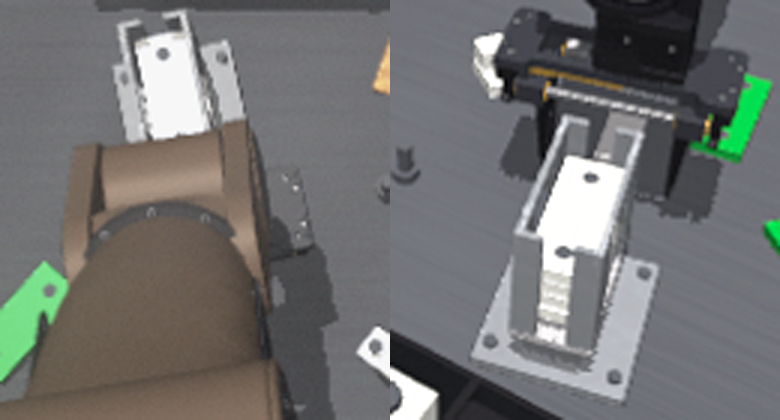

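The scene crop shows the open gripper straddling the rail in front of the magazine, clear of the corners. The top view is hidden by the arm. I advance carefully.

```bash
python3 -m pendant '[[[1,0.005,-0.001,0.001,0],[1,0.010,-0.002,0.001,0],[1,0.014,-0.002,0.001,0],[1,0.017,-0.002,0.001,0],[1,0.020,-0.002,0.001,0],[1,0.022,-0.002,0.001,0],[1,0.024,-0.002,0.001,0],[1,0.025,-0.002,0.001,0]]]'; python3 go.py c -99 0 32
```

```text
t: 3.5
eef_pos: [570.1, 167.6, 31.8]
tcp_rot: [3.142, -0.0, 0.227]
ft_force: [-0.2, 0.2, -0.4]
opening: 1.001
c [-1.0091e+02 -7.0000e-02  3.1770e+01] dyaw° 0.04
j [-159.26  328.2    31.77] dyaw° 20.71
t 3.5 rot [ 3.1415 -0.      0.2268] f [-0.2  0.2 -0.4] open 1.001
W [571.9 168.1  32. ] tool d [ 1.9 -0.1 -0.2] turn 0.0008
```

```bash
python3 -m pendant '[[[1,0,0,0,0],[1,0.001,0,0,0],[1,0.001,0,0,0],[1,0.002,0,0,0],[1,0.002,0,0,0],[1,0.003,0,0,0],[1,0.003,0,0,0],[1,0.003,0,0,0]]]'; python3 go.py c -99 0 32
```

```text
t: 4.3
eef_pos: [572.9, 168.3, 31.8]
tcp_rot: [3.141, -0.0, 0.227]
ft_force: [0.7, 0.3, -0.1]
opening: 1.004
c [-9.805e+01 -6.000e-02  3.179e+01] dyaw° 0.04
j [-156.59  329.21   31.79] dyaw° 20.71
t 4.3 rot [ 3.1415 -0.      0.2268] f [ 0.7  0.3 -0.1] open 1.004
W [571.9 168.1  32. ] tool d [-0.9 -0.1 -0.2] turn 0.0008
```

```bash
python3 -m pendant '[[[1,0.0005,0,0,0],[0.4,0.001,0,0,0],[0.3,0.001,0,0,0],[0.2,0.001,0,0,0],[0.1,0.001,0,0,0],[0.1,0.001,0,0,0],[0.1,0.001,0,0,0],[0.1,0.001,0,0,0]]]'; python3 go.py c -130 0 32
```

```text
t: 5.1
eef_pos: [573.7, 168.8, 31.8]
tcp_rot: [-3.142, 0.0, 0.227]
ft_force: [-0.9, 2.5, -0.1]
opening: 0.561
c [-97.12   0.22  31.78] dyaw° 0.06
j [-155.81  329.81   31.78] dyaw° 20.73
t 5.1 rot [-3.1415e+00  1.0000e-04  2.2710e-01] f [-0.9  2.5 -0.1] open 0.561
W [541.7 161.2  32. ] tool d [-32.9   0.2  -0.2] turn 0.001
```

```bash
python3 -m pendant '[[[0.1,0,0,0,0],[0.1,0,0,0,0],[0.1,0,0,0,0],[0.1,0,0,0,0],[0.1,0,0,0,0],[0.1,0,0,0,0],[0.1,0,0,0,0],[0.1,0,0,0,0]]]'; python3 go.py c -130 0 32
```

```text
t: 5.9
eef_pos: [573.7, 168.7, 31.8]
tcp_rot: [-3.142, 0.0, 0.227]
ft_force: [-1.3, 5.8, -0.2]
opening: 0.558
c [-97.1    0.16  31.78] dyaw° 0.06
j [-155.78  329.75   31.78] dyaw° 20.73
t 5.9 rot [-3.1416  0.      0.227 ] f [-1.3  5.8 -0.2] open 0.558
W [541.7 161.2  32. ] tool d [-32.9   0.1  -0.2] turn 0.001
```

The jaws stalled at 0.558 (53 mm against 44 mm wide) with a sideways force. That suggests the bar sits to +y of my estimate, so I test by shifting +y.

```bash
python3 -m pendant '[[[0.1,0,-0.0005,0,0],[0.1,0,-0.001,0,0],[0.1,0,-0.001,0,0],[0.1,0,-0.0015,0,0],[0.1,0,-0.002,0,0],[0.1,0,-0.002,0,0],[0.1,0,-0.002,0,0],[0.1,0,-0.002,0,0]]]'; python3 go.py c -130 0 32
```

```text
t: 6.7
eef_pos: [573.7, 169.0, 31.8]
tcp_rot: [3.141, 0.0, 0.225]
ft_force: [2.1, -13.0, 0.0]
opening: 0.559
c [-97.06   0.48  31.79] dyaw° -0.04
j [-155.85  330.08   31.79] dyaw° 20.63
t 6.7 rot [3.1406e+00 2.0000e-04 2.2540e-01] f [  2.1 -13.    0. ] open 0.559
W [541.7 161.2  32. ] tool d [-32.9   0.5  -0.2] turn -0.0007
```

```bash
python3 -m pendant '[[[0.1,0,0.001,0,0],[0.1,0,0.0014,0,0],[0.1,-0.0005,0.0014,0,0],[0.1,-0.001,0.0014,0,0],[0.1,-0.0015,0.0014,0,0],[0.1,-0.002,0.0014,0,0],[0.1,-0.002,0.0014,0,0],[0.1,-0.002,0.0014,0,0]]]'; python3 go.py c -130 0 32
python3 - <<'E'
from h import *
c=cam('scene'); u,v=320,255; cv2.imwrite('pics/a2.png',cv2.resize(c['image'][v-60:v+60,u-70:u+70],None,fx=5,fy=5,interpolation=2))
E
```

```text
t: 7.5
eef_pos: [571.9, 168.8, 31.8]
tcp_rot: [3.142, -0.001, 0.227]
ft_force: [2.7, -0.5, -1.2]
opening: 0.452
c [-98.86   0.69  31.8 ] dyaw° 0.05
j [-157.61  329.63   31.8 ] dyaw° 20.72
t 7.5 rot [ 3.1415e+00 -6.0000e-04  2.2690e-01] f [ 2.7 -0.5 -1.2] open 0.452
W [541.7 161.2  32. ] tool d [-31.1   0.7  -0.2] turn 0.0008
```

View pics/a2.png

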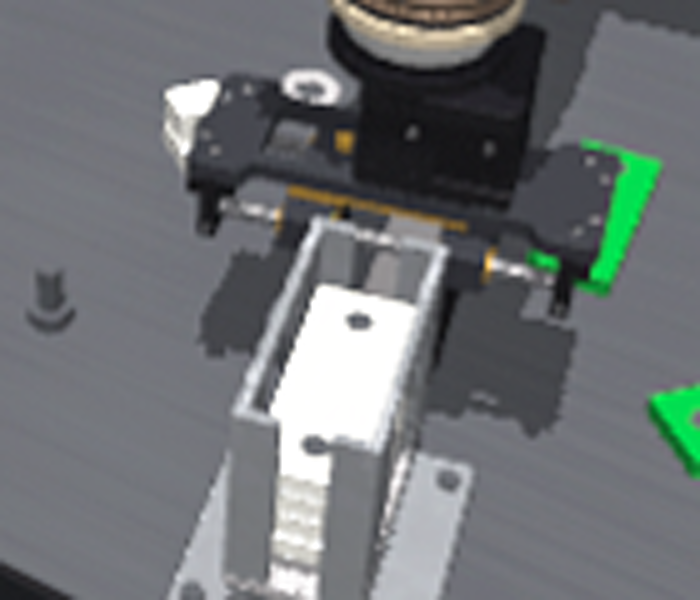

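Now the opening is 0.452, i.e. on the bar. Before, the jaw carriers were closing on the magazine's corner angles. The picture shows the body just in front of the corners. I pull slowly.

```bash
python3 -m pendant '[[[0.1,-0.001,0,0,0],[0.1,-0.002,0,0,0],[0.1,-0.004,0,0,0],[0.1,-0.006,0,0,0],[0.1,-0.008,0,0,0],[0.1,-0.010,0,0,0],[0.1,-0.012,0,0,0],[0.1,-0.014,0,0,0]]]'; python3 go.py c -130 0 32
```

```text
t: 8.35
eef_pos: [560.1, 166.0, 32.5]
tcp_rot: [3.141, -0.005, 0.227]
ft_force: [8.6, 1.7, -1.8]
opening: 0.455
c [-110.97    0.61   32.5 ] dyaw° 0.05
j [-168.91  325.28   32.5 ] dyaw° 20.72
t 8.35 rot [ 3.1414 -0.0052  0.2269] f [ 8.6  1.7 -1.8] open 0.455
W [541.7 161.2  32. ] tool d [-19.    0.6   0.5] turn 0.0009
```

Holding with about 9 N of pull, so I continue.

```bash
python3 -m pendant '[[[0.1,-0.002,0,0,0],[0.1,-0.005,0,0,0],[0.1,-0.008,0,0,0],[0.1,-0.011,0,0,0],[0.1,-0.014,0,0,0],[0.1,-0.017,0,0,0],[0.1,-0.019,0,0,0],[0.1,-0.019,0,0,0]]]'; python3 go.py c -100 0 32
python3 -m pendant '[[[0.6,0,0,0,0],[0.65,0,0,0,0],[0.65,0.004,0,0,0],[0.65,0.010,0,0,0],[0.65,0.016,0,0,0],[0.65,0.022,0,0,0],[0.65,0.026,0,0,0],[0.65,0.027,0,0,0]]]'; python3 go.py c -100 0 32
```

```text
t: 9.15
eef_pos: [542.3, 161.9, 32.8]
tcp_rot: [3.141, -0.007, 0.227]
ft_force: [11.4, 2.9, -1.8]
opening: 0.453
c [-129.22    0.56   32.8 ] dyaw° 0.05
j [-185.97  318.79   32.8 ] dyaw° 20.72
t 9.15 rot [ 3.1413 -0.0072  0.2269] f [11.4  2.9 -1.8] open 0.453
W [570.9 167.9  32. ] tool d [29.2  0.6  0.8] turn 0.0009
t: 9.95
eef_pos: [566.3, 167.4, 31.7]
tcp_rot: [3.141, -0.0, 0.227]
ft_force: [-0.0, -0.0, -0.4]
opening: 0.654
c [-104.61    0.53   31.69] dyaw° 0.04
j [-162.93  327.45   31.69] dyaw° 20.71
t 9.95 rot [ 3.1415e+00 -1.0000e-04  2.2680e-01] f [-0.  -0.  -0.4] open 0.654
W [570.9 167.9  32. ] tool d [ 4.6  0.5 -0.3] turn 0.0008
```

```bash
python3 -m pendant '[[[0.3,0,0,0,0],[0.1,0,0,0,0],[0.1,0,0,0,0],[0.1,0,0,0,0],[0.1,0,0,0,0],[0.1,-0.002,0,0,0],[0.1,-0.004,0,0,0],[0.1,-0.008,0,0,0]]]'; python3 go.py
python3 -m pendant '[[[0.1,-0.006,0,0,0],[0.1,-0.012,0,0,0],[0.1,-0.018,0,0,0],[0.1,-0.024,0,0,0],[0.1,-0.030,0,0,0],[0.1,-0.036,0,0,0],[0.1,-0.040,0,0,0],[0.1,-0.042,0,0,0]]]'; python3 go.py
```

```text
t: 10.75
eef_pos: [558.1, 165.4, 31.8]
tcp_rot: [3.141, -0.0, 0.227]
ft_force: [1.6, 0.7, -0.6]
opening: 0.464
c [-113.09    0.48   31.79] dyaw° 0.04
j [-170.85  324.42   31.79] dyaw° 20.71
t 10.75 rot [ 3.1415e+00 -4.0000e-04  2.2670e-01] f [ 1.6  0.7 -0.6] open 0.464
t: 11.55
eef_pos: [516.6, 155.9, 31.8]
tcp_rot: [3.142, 0.001, 0.227]
ft_force: [0.4, -0.4, -0.6]
opening: 0.46
c [-155.68    0.54   31.78] dyaw° 0.05
j [-210.71  309.44   31.78] dyaw° 20.72
t 11.55 rot [3.1415e+00 6.0000e-04 2.2680e-01] f [ 0.4 -0.4 -0.6] open 0.46
```

```bash
python3 -m pendant '[[[0.1,-0.002,0,0,0],[0.1,-0.004,0,0,0],[0.1,-0.006,0,0,0],[0.1,-0.007,0,0,0],[0.1,-0.007,0,0,0],[0.5,-0.007,0,0,0],[0.65,-0.007,0,0,0],[0.65,-0.007,0,0,0]]]'; python3 go.py
python3 - <<'E'
from h import *
for n,u,v in(('scene',325,235),):
    c=cam(n); cv2.imwrite('pics/a3.png',cv2.resize(c['image'][v-60:v+60,u-70:u+70],None,fx=5,fy=5,interpolation=2)); np.save('pics/a3.npy',cloud(c))
E
```

```text
t: 12.35
eef_pos: [510.4, 154.5, 31.8]
tcp_rot: [3.141, -0.0, 0.227]
ft_force: [0.3, -0.1, 0.3]
opening: 0.609
c [-162.      0.51   31.82] dyaw° 0.05
j [-216.62  307.18   31.82] dyaw° 20.72
t 12.35 rot [ 3.1415e+00 -1.0000e-04  2.2680e-01] f [ 0.3 -0.1  0.3] open 0.609
```

View pics/a3.png

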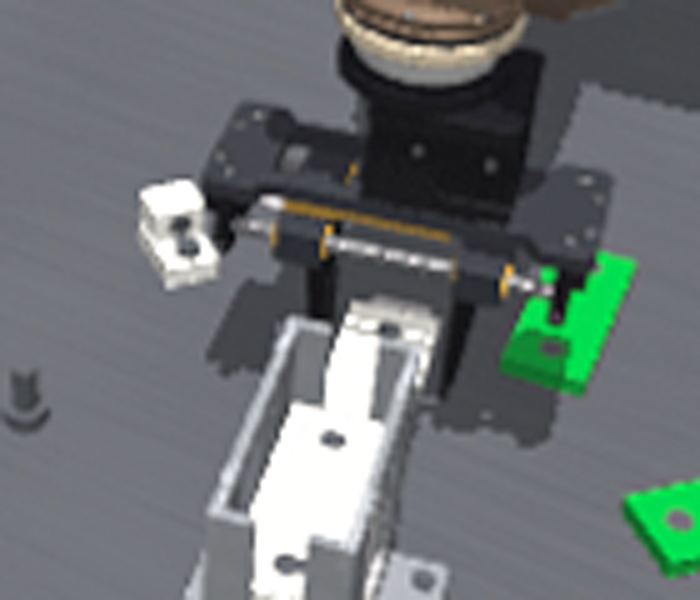

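The bar is fully out and visible behind the magazine at about (390,340) in the crop, and the stack has dropped. I measure the near end of the bar.

```bash
python3 - <<'E'
from h import *
from go import F
P=np.load('pics/a3.npy').reshape(-1,3); o=F['c']; d=P[:,:2]-o[:2]
x=d@[np.cos(o[2]),np.sin(o[2])]; y=d@[-np.sin(o[2]),np.cos(o[2])]; z=P[:,2]
k=(abs(y)<30)&(x<-70)&(x>-210)&(z>40)&(z<64)
for a in range(-210,-60,6):
    q=k&(x>=a)&(x<a+6)
    if q.sum(): print(a,q.sum(),'y',np.round([y[q].min(),y[q].max()],1),'z',np.round(np.percentile(z[q],[5,50,95]),1))
k=(abs(y)<15)&(abs(x)<45)&(z>80); print('stack top',np.percentile(z[k],[50,95]))
E
```

```text
-204 6 y [-7.2 15.9] z [43.  43.7 44.5]
-198 15 y [-11.8  17. ] z [43.1 44.5 45.5]
-192 2 y [-10.9  -8.3] z [45.  45.5 46.1]
-186 1 y [0.9 0.9] z [53.9 53.9 53.9]
-180 21 y [-18.3  22.1] z [54.4 55.8 57.3]
-174 24 y [-27.   23.1] z [53.2 55.6 57. ]
-168 32 y [-26.3  24.2] z [54.1 56.4 58.9]
-162 29 y [-26.9  23.4] z [54.3 56.3 57.9]
-156 16 y [-18.6  24.4] z [52.7 56.1 58.7]
-150 16 y [-19.   22.8] z [54.5 56.8 58.6]
-144 18 y [-18.1  24.3] z [53.2 56.4 58.6]
-138 10 y [-19.1  -1.2] z [54.3 56.4 57.2]
-132 19 y [-17.8  24.5] z [52.5 56.4 58. ]
-126 18 y [-18.4   1.7] z [55.  56.2 57.4]
-120 15 y [-17.    2.6] z [54.7 56.1 58.1]
-114 14 y [-15.8   4.2] z [55.2 56.7 58.1]
-108 17 y [-14.5   5.2] z [54.9 56.2 57.3]
-102 14 y [-12.6   4.4] z [54.5 56.5 57.3]
-96 2 y [-4.3  5.2] z [57.5 57.6 57.6]
stack top [92.71275491 94.40888018]
```

```bash
python3 -m pendant '[[[0.65,0.006,0,0,0],[0.65,0.014,0,0,0],[0.65,0.022,0,0,0],[0.65,0.028,0,0,0],[0.3,0.028,0,0,0],[0.1,0.028,0,0,0],[0.1,0.028,0,0,0],[0.1,0.028,0,0,0]]]'
python3 -m pendant '[[[0.1,0,0,0,0],[0.1,-0.002,0,-0.004,0],[0.1,-0.004,0,-0.012,0],[0.1,-0.010,0,-0.026,0],[0.1,-0.018,0,-0.046,0],[0.1,-0.024,0,-0.070,0],[0.1,-0.028,0,-0.094,0],[0.1,-0.030,0,-0.110,0]]]'; python3 go.py j -107 0 120
```

```text
t: 13.2
eef_pos: [537.3, 160.7, 31.7]
tcp_rot: [3.142, 0.0, 0.227]
ft_force: [-0.6, -1.2, -1.0]
opening: 0.46
t: 14.0
eef_pos: [507.9, 154.0, 144.6]
tcp_rot: [3.141, -0.002, 0.227]
ft_force: [-0.1, 1.1, -2.3]
opening: 0.46
c [-164.54    0.56  144.56] dyaw° 0.05
j [-219.01  306.33  144.56] dyaw° 20.72
t 14.0 rot [ 3.1414e+00 -2.2000e-03  2.2690e-01] f [-0.1  1.1 -2.3] open 0.46
W [ 577.8 -164.6  120. ] tool d [ -3.6 326.1  24.6] turn 0.3616
```

```bash
python3 -m pendant '[[[0.1,0,0.020,0,0.04],[0.1,-0.002,0.055,0,0.09],[0.1,-0.004,0.100,0,0.15],[0.1,-0.006,0.145,0,0.2],[0.1,-0.008,0.190,0,0.25],[0.1,-0.010,0.235,0,0.3],[0.1,-0.013,0.28,0,0.34],[0.1,-0.015,0.31,0,0.361]]]'; python3 go.py j -119 0 80
```

```text
t: 14.8
eef_pos: [563.3, -154.1, 143.1]
tcp_rot: [3.141, -0.001, -0.137]
ft_force: [0.2, 0.0, -2.0]
opening: 0.465
c [-179.62 -312.1   143.1 ] dyaw° -20.81
j [-122.76    8.47  143.1 ] dyaw° -0.14
t 14.8 rot [ 3.141e+00 -1.300e-03 -1.372e-01] f [ 0.2  0.  -2. ] open 0.465
W [ 565.9 -163.    80. ] tool d [ 3.8  8.5 63.1] turn -0.0024
```

```bash
python3 -m pendant '[[[0.1,0.001,0.002,0.010,0],[0.1,0.002,0.005,0.025,0],[0.1,0.003,0.008,0.045,0],[0.1,0.004,0.0085,0.060,0],[0.1,0.004,0.0085,0.075,0],[0.1,0.004,0.0085,0.081,0],[0.1,0.004,0.0085,0.083,0],[0.1,0.004,0.0085,0.083,0]]]'; python3 go.py j -119 0 60
python3 - <<'E'
from h import *
o=[]
for n,u,v in(('scene',200,225),('top',348,165)):
    c=cam(n); o.append(cv2.resize(c['image'][v-60:v+60,u-60:u+60],None,fx=3.3,fy=4,interpolation=2)); np.save(f'pics/b_{n}.npy',cloud(c))
cv2.imwrite('pics/a4.png',np.hstack(o))
E
```

```text
t: 15.6
eef_pos: [566.3, -160.0, 59.3]
tcp_rot: [3.141, -0.0, -0.134]
ft_force: [-0.3, -0.4, -1.7]
opening: 0.457
c [-177.96 -318.51   59.33] dyaw° -20.61
j [-118.94    3.06   59.33] dyaw° 0.06
t 15.6 rot [ 3.1414e+00 -4.0000e-04 -1.3360e-01] f [-0.3 -0.4 -1.7] open 0.457
W [ 565.9 -163.    60. ] tool d [-0.1  3.1 -0.7] turn 0.0011
```

View pics/a4.png

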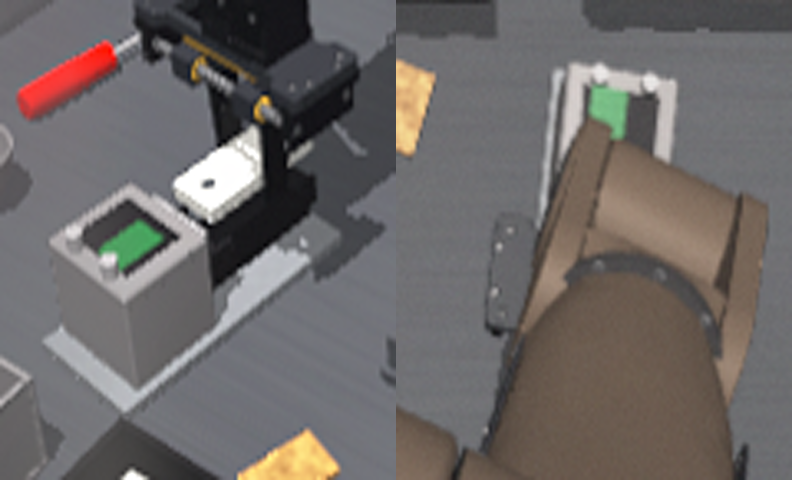

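```bash
python3 - <<'E'
from h import *
P=np.load('pics/b_scene.npy').reshape(-1,3); y0=np.radians(-7.7)
p=env.state()['eef_pos']; print(np.round(p,1))
d=P-p; x=d[:,0]*np.cos(y0)+d[:,1]*np.sin(y0); y=-d[:,0]*np.sin(y0)+d[:,1]*np.cos(y0); z=P[:,2]
k=(abs(y)<40)&(x>12)&(x<75)&(z>79)&(z<88)
for a in range(12,75,5):
    q=k&(x>=a)&(x<a+5)
    if q.sum(): print(a,q.sum(),'y',np.round(np.percentile(y[q],[0,5,95,100]),1),'z',np.round(np.median(z[q]),1))
q=k&(abs(y)<15); print('xmax',np.round(np.percentile(x[q],[95,99,100]),1), 'z slope', np.polyfit(x[q],z[q],1), 'zy', np.polyfit(y[k],z[k],1))
# same camera: head & stop & bed edges in same frame, using jig pts
k=(z>82.5)&(z<90)&(x>85)&(x<170)&(abs(y)<60)
print('head y',np.round(np.percentile(y[k],[0,2,98,100]),1),'x',np.round(np.percentile(x[k],[0,2,98,100]),1))
k=(z>70)&(z<78)&(x>60)&(x<95)&(abs(y)<45)
print('stop y',k.sum(),np.round(np.percentile(y[k],[0,2,98,100]),1),'x',np.round(np.percentile(x[k],[0,2,98,100]),1))
E
```

```text
[ 566.6 -160.3   59.6]
12 22 y [-17.5 -13.5  27.   32.3] z 84.1
17 18 y [-14.6 -12.3  24.   25. ] z 83.5
22 22 y [-16.3 -14.9  25.7  26.4] z 83.7
27 22 y [-19.1 -16.4  25.1  25.5] z 83.3
32 23 y [-18.9 -17.3  24.4  25.4] z 83.4
37 20 y [-14.6 -12.1  21.8  24.1] z 83.3
42 21 y [-15.9 -15.2  23.7  25.8] z 83.4
47 21 y [-18.2 -13.3  24.3  24.7] z 83.2
52 21 y [-17.7 -15.6  25.2  26.3] z 84.0
57 24 y [-18.2 -13.6  24.1  25.6] z 83.3
62 24 y [-18.9 -15.5  25.3  25.8] z 81.6
xmax [63.7 64.6 65.6] z slope [-2.13528655e-02  8.43116632e+01] zy [-1.46950927e-02  8.33751232e+01]
head y [-43.8 -39.7  43.9  46.4] x [ 85.5  87.4 161.6 163.7]
stop y 48 [-28.5 -25.5  44.4  44.7] x [60.3 62.3 91.5 93.7]
```

Bar versus tool in the scene camera shows a +3.5 mm camera bias in y. That puts the jig's y at about -179.7, so I correct and lower to just above the ribs.

```bash
sed -i 's/683.8,-179.0/683.3,-179.7/' go.py; python3 -m pendant '[[[0.1,0,0.001,0.002,0],[0.1,0,0.002,0.005,0],[0.1,0,0.0035,0.008,0],[0.1,0,0.0035,0.011,0],[0.1,0,0.0035,0.014,0],[0.1,0,0.0035,0.015,0],[0.1,0,0.0035,0.015,0],[0.1,0,0.0035,0.015,0]]]'; python3 go.py j -119 0 36
```

```text
t: 16.5
eef_pos: [565.9, -163.8, 43.8]
tcp_rot: [3.142, -0.0, -0.134]
ft_force: [-0.2, 0.0, -1.8]
opening: 0.463
c [-179.25 -322.14   43.85] dyaw° -20.64
j [-1.1847e+02 -3.0000e-02  4.3850e+01] dyaw° 0.03
t 16.5 rot [ 3.1415e+00 -1.0000e-04 -1.3420e-01] f [-0.2  0.  -1.8] open 0.463
W [ 565.4 -163.7   36. ] tool d [-0.5 -0.   7.8] turn 0.0006
```

```bash
python3 -m pendant '[[[0.1,0,0,0.001,0],[0.1,0,0,0.002,0],[0.1,0,0,0.003,0],[0.1,0,0,0.004,0],[0.1,0,0,0.005,0],[0.1,0,0,0.006,0],[0.1,0,0,0.006,0],[0.1,0,0,0.006,0]]]'; python3 go.py j -119 0 36
```

```text
t: 17.3
eef_pos: [565.8, -163.9, 37.8]
tcp_rot: [3.142, -0.0, -0.134]
ft_force: [-0.3, -0.5, -2.1]
opening: 0.46
c [-179.32 -322.17   37.81] dyaw° -20.64
j [-1.1853e+02 -9.0000e-02  3.7810e+01] dyaw° 0.03
t 17.3 rot [ 3.1415 -0.     -0.1343] f [-0.3 -0.5 -2.1] open 0.46
W [ 565.4 -163.7   36. ] tool d [-0.5 -0.1  1.8] turn 0.0005
```

```bash
python3 -m pendant '[[[0.1,0,0,0.001,0],[0.1,0,0,0.002,0],[0.1,0,0,0.003,0],[0.1,0,0,0.004,0],[0.1,0,0,0.0045,0],[0.1,0,0,0.005,0],[0.1,0,0,0.005,0],[0.1,0,0,0.005,0]]]'; python3 go.py j -107 0 32
```

```text
t: 18.1
eef_pos: [565.8, -163.9, 32.8]
tcp_rot: [3.142, -0.0, -0.134]
ft_force: [-0.3, -0.2, -1.8]
opening: 0.462
c [-179.32 -322.16   32.82] dyaw° -20.64
j [-1.1853e+02 -8.0000e-02  3.2820e+01] dyaw° 0.03
t 18.1 rot [ 3.1415 -0.     -0.1342] f [-0.3 -0.2 -1.8] open 0.462
W [ 577.3 -165.3   32. ] tool d [11.5 -0.1  0.8] turn 0.0005
```

```bash
python3 -m pendant '[[[0.1,0.001,0,0.0005,0],[0.1,0.002,0,0.0005,0],[0.1,0.003,0,0.0005,0],[0.1,0.0045,0,0.0005,0],[0.1,0.006,0,0.0005,0],[0.1,0.007,0,0.0005,0],[0.1,0.008,0,0.0005,0],[0.1,0.008,0,0.0005,0]]]'; python3 go.py j -107 0 32
```

```text
t: 18.9
eef_pos: [573.9, -164.9, 32.3]
tcp_rot: [3.141, -0.0, -0.134]
ft_force: [-0.3, -0.2, -2.3]
opening: 0.46
c [-171.74 -325.     32.3 ] dyaw° -20.64
j [-1.1043e+02 -6.0000e-02  3.2300e+01] dyaw° 0.03
t 18.9 rot [ 3.1415e+00 -1.0000e-04 -1.3420e-01] f [-0.3 -0.2 -2.3] open 0.46
W [ 577.3 -165.3   32. ] tool d [ 3.4 -0.1  0.3] turn 0.0006
```

```bash
python3 -m pendant '[[[0.1,0.0005,0,0,0],[0.1,0.001,0,0,0],[0.1,0.001,0,0,0],[0.1,0.0015,0,0,0],[0.1,0.0015,0,0,0],[0.1,0.002,0,0,0],[0.1,0.002,0,0,0],[0.1,0.002,0,0,0]]]'; python3 go.py j -107 0 32
```

```text
t: 19.7
eef_pos: [574.9, -165.0, 32.2]
tcp_rot: [-3.141, 0.002, -0.134]
ft_force: [-4.9, 1.0, 0.3]
opening: 0.46
c [-170.77 -325.25   32.17] dyaw° -20.65
j [-1.0944e+02  5.0000e-02  3.2170e+01] dyaw° 0.02
t 19.7 rot [-3.1413e+00  2.0000e-03 -1.3430e-01] f [-4.9  1.   0.3] open 0.46
W [ 577.3 -165.3   32. ] tool d [2.4 0.  0.2] turn 0.0004
```

Gentle contact with the stop (5 N), and the weight is now on the bed. I settle, release and rise.

```bash
python3 -m pendant '[[[0.1,0,0,0.0003,0],[0.1,0,0,0.0005,0],[0.1,0,0,0.0005,0],[0.5,0,0,0.0005,0],[0.65,0,0,0.0005,0],[0.65,0,0,0.0005,0],[0.65,0,0,0.0005,0],[0.65,0,0,0.0005,0]]]'; python3 go.py
python3 -m pendant '[[[0.68,0,0,-0.005,0],[0.68,0,0,-0.015,0],[0.68,0,0,-0.035,0],[0.68,0,0,-0.065,0],[0.68,0,0,-0.1,0],[0.7,0,0,-0.14,0],[0.8,0,0,-0.17,0],[1,0,0,-0.19,0]]]'; python3 go.py
```

```text
t: 20.5
eef_pos: [575.9, -165.2, 31.9]
tcp_rot: [3.141, -0.0, -0.134]
ft_force: [0.5, 0.3, 0.0]
opening: 0.646
c [-169.8  -325.71   31.86] dyaw° -20.63
j [-1.0837e+02 -3.0000e-02  3.1860e+01] dyaw° 0.04
t 20.5 rot [ 3.1414e+00 -3.0000e-04 -1.3410e-01] f [0.5 0.3 0. ] open 0.646
t: 21.3
eef_pos: [576.1, -165.2, 225.4]
tcp_rot: [3.141, -0.004, -0.134]
ft_force: [0.7, -0.5, 0.6]
opening: 0.816
c [-169.68 -325.8   225.42] dyaw° -20.64
j [-1.0822e+02 -8.0000e-02  2.2542e+02] dyaw° 0.03
t 21.3 rot [ 3.1406 -0.0036 -0.1341] f [ 0.7 -0.5  0.6] open 0.816
```

```bash
python3 -m pendant '[[[1,-0.012,0.030,0,0],[1,-0.025,0.065,0,0],[1,-0.04,0.105,0,0],[1,-0.055,0.145,0,0],[1,-0.07,0.185,0,0],[1,-0.085,0.225,0,0],[1,-0.1,0.255,0,0],[1,-0.11,0.272,0,0]]]'
python3 - <<'E'
from fit import *
o=[]
for n,x0 in(('top',[684.35,-181.54,-.1342*50,-154,0,0]),('scene',[683.1,-176.35,-.1354*50,-154,0,0])):
    c=cam(n); np.save(f'pics/e_{n}.npy',cloud(c)); cv2.imwrite(f'pics/end_{n}.png',c['image'])
    def B(x,b=None):
        return jig+[(-166,55,-50,50,0,10),(x[3],x[3]+110,-22+x[4],22+x[4],45,57)]
    m=box(c,x0[:2],-.134,[(a,b,z) for a in(-172,50) for b in(-36,36) for z in(20,90)])
    fit(c,B,x0[:5],m,n)
    u,v=proj(c,[[590,-168,50]])[0].astype(int); o.append(cv2.resize(c['image'][v-50:v+50,u-50:u+50],None,fx=4,fy=4,interpolation=2))
cv2.imwrite('pics/a5.png',np.hstack(o))
E
```

```text
t: 22.1
eef_pos: [428.8, -422.0, 222.7]
tcp_rot: [3.141, -0.001, -0.136]
ft_force: [0.7, 0.3, 0.1]
opening: 1.002
top [ 684.41 -181.45] yaw° -7.59 [-154.77   -0.53] loss 2.99 2.933
scene [ 683.29 -176.58] yaw° -7.69 [-154.4    0.2] loss 2.8 2.783
```

View pics/a5.png

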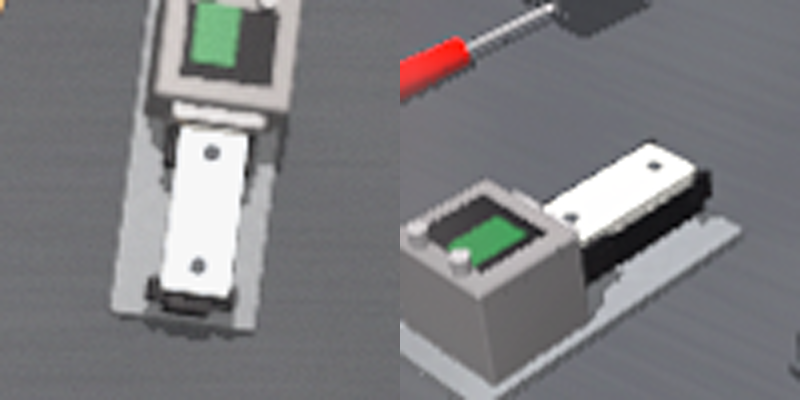

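```bash
python3 - <<'E'
from h import *
for n in('top','scene'):
    P=np.load(f'pics/e_{n}.npy'); A=np.load(f'pics/{n}0.npy')
    Q=P.reshape(-1,3); o=np.array([684,-181.5]) if n=='top' else np.array([683.2,-176.5]); y=-.134
    d=Q[:,:2]-o; x=d@[np.cos(y),np.sin(y)]; l=d@[-np.sin(y),np.cos(y)]; z=Q[:,2]
    k=(x>-150)&(x<-50)&(abs(l)<17)&(z>50)&(z<66)
    print(n,k.sum(),'bar z',np.median(z[k]),'tilt mm/100',np.round(np.linalg.lstsq(np.c_[x[k],l[k],np.ones(k.sum())],z[k],rcond=None)[0][:2]*100,2))
    o=np.array([668.5,190]);y=.226;d=Q[:,:2]-o; x=d@[np.cos(y),np.sin(y)]; l=d@[-np.sin(y),np.cos(y)]
    k=(abs(x)<45)&(abs(l)<15)&(z>60); print('stack',np.median(z[k]))
    # changed blobs
    D=(np.abs(P[...,2]-A[...,2])>4).astype(np.uint8); D=cv2.morphologyEx(D,cv2.MORPH_OPEN,np.ones((3,3)))
    N,_,st,ce=cv2.connectedComponentsWithStats(D)
    for i in range(1,N):
        if st[i,4]>15: print(st[i],np.round(np.nanmedian(A[_==i],0)),np.round(np.nanmedian(P[_==i],0)))
E
```

```text
top 478 bar z 57.095495474453465 tilt mm/100 [-0.12  0.05]
stack 92.7930002077979
[196   0   7   7  30] [1503.  376. -752.] [1504.  376. -750.]
[222   1   7   5  21] [1498.  262. -748.] [1500.  263. -751.]
[336   1   6   7  26] [1502. -245. -752.] [1503. -245. -749.]
[426   1   6   6  18] [1515. -652. -750.] [1517. -654. -750.]
[136   2   6   6  23] [1494.  652. -750.] [1496.  652. -753.]
[150   2   5   5  19] [1496.  592. -756.] [1496.  592. -748.]
[296   3   4   5  18] [1493.  -59. -749.] [1492.  -59. -749.]
[389   2   5   5  17] [1507. -479. -750.] [1508. -481. -752.]
[351   5   5   5  21] [1487. -309. -751.] [1489. -307. -747.]
[94  6  6  5 23] [1485.  842. -752.] [1481.  841. -748.]
[501   6   6   4  20] [ 1512. -1001.  -748.] [ 1515. -1006.  -751.]
[520   7   6   5  24] [ 1513. -1095.  -752.] [ 1512. -1093.  -751.]
[536   6   5   4  18] [ 1522. -1174.  -750.] [ 1525. -1176.  -753.]
[82  8  5  4 18] [1475.  901. -748.] [1480.  902. -755.]
[466   8   6   4  21] [1499. -835. -751.] [1494. -833. -748.]
[485   9   6   8  26] [1485. -926. -750.] [1481. -923. -751.]
[56 10  6  7 24] [
[... 2914 characters left out ...]
  6  28] [  98. 1165. -751.] [  98. 1167. -754.]
[  3 336   4   7  23] [  16. 1178. -748.] [  17. 1178. -751.]
[  5 374   7   5  32] [-141. 1161. -753.] [-141. 1160. -750.]
[316 416   6   4  21] [-45. -92.  14.] [ 13. -77. 209.]
scene 258 bar z 55.956593485559694 tilt mm/100 [ 0.39 -0.8 ]
stack 92.67031057606864
[ 133    0   81  119 5264] [ 222. -614.  303.] [ 445. -384.  395.]
[  267     0   146   163 14412] [245. -20. 321.] [209.  44. 314.]
[208  65   6   4  19] [-1774. -2165.  -450.] [-1766. -2160.  -450.]
[209  86   5   5  19] [-1766. -2180.  -656.] [-1762. -2188.  -660.]
[196 204  35  23 405] [ 555. -168.   43.] [ 581. -158.   56.]
[305 254  27  40 661] [666. 191. 105.] [653. 187.  93.]
```

View pics/end_top.png

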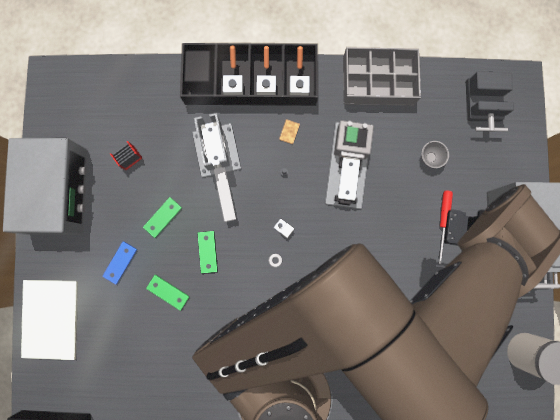

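The top view shows the bar on the jig at (347,180), the magazine with its stack at (213,143), and every bystander where it was. On the bench only the bar and the stack (12 mm lower) have changed, so I hand in.

```bash
python3 -c "
from cell import env
print(env.job_done())"
```

```text
the job is handed in; nothing more can be done
None
```

The bottom bar is out of the magazine and lying flat on the jig bed, between the ribs and against the end stop. I handed the job in at about 22 s of the 48 s. I pulled the bar out by its end at 9–12 N, gripped it again near its middle on the rail and carried it over. I lowered it between the ribs without contact, slid it to the stop until I felt about 5 N, then released it and backed the arm away.

**Last checks**
- **Bar on the jig:** its top is at 57 mm in the top camera and 56 mm in the scene camera, with tilt under 1 mm per 100 mm. The fitted gap to the stop is 0.4–0.8 mm, which is within camera noise. I didn't nudge it again after release.
- **Magazine:** the top of the stack fell by one bar thickness, from 105 to 93 mm, so four bars remain.
- **Other items on the bench:** depth comparison found no change apart from the bar, the stack and the arm. The top picture also shows the other objects where they were.

**What disagreed**
- **Cameras:** the two differed by 3–5 mm sideways at the magazine and the jig. I settled this using where the gripped bar sat relative to the tool.
- **First grip:** the jaws stalled at 53 mm instead of 44 mm, apparently pressing on the magazine's corner angles. The sideways force reached 13 N when I shifted to test it. Backing off 2 mm let them close on the bar.

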